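Pull the drying cabinet's vent flap shut with the hook pole

ROBOT

A 7-joint arm with a two-finger parallel gripper is mounted at the origin on a cart in front of the work surface, level with it; the furniture and walls round the work are solid. World frame = base frame: x ahead of the robot, y to its left, z up, the work surface at z = 0. Lengths are in m, angles in rad, forces in N, time in s.
With the tool pointing down it reaches from about 0.4 to 0.875 m from the base axis. Payload 6.5 kg.
Tool frame: the origin (TCP) lies between the finger pads; the fingertips stand 17 mm ahead of it and the grasp point (between the pads) lies 2 mm behind it (manip.tip_reach is the z of the fingertips in the tool frame, in m); z points along the fingers, y is the direction in which the jaws open and shut (so a half turn about z gives the same grasp; the last joint's range is limited). The gripper opens to 85 mm and grips with 20 to 120 N. Pads are 22 mm wide; open, the fingers measure 114 mm over their backs; the gripper's body (76 mm by 85 mm) begins 54 mm behind the grasp point. The pads swing forward as they close: fully open they stand 13 mm farther back than shut.
Start: joints at [-1.218, 0.536, -0.004, 1.538, 0.003, 1.067, -0.071], TCP at [0.264, 0.594, 0.218] pointing down, gripper open.
Joint ranges: [-2.7, 2.7], [-0.37, 2.16], [-1.27, 1.26], [0.24, 2.4], [-1.31, 4.45], [0.19, 1.91], [-2.76, 2.76]. Speed limits (rad/s): [2.39, 2.39, 3.14, 3.14, 3.14, 3.14, 3.14].

INTERFACE

Orientations are given as a rotation vector (axis times angle).
In Python, from rig import manip gives the robot as it stands.
- The arm moves only by the shell command python3 -m jog 'ROWS'. ROWS is JSON, a list of rows, each an object with "turn": the turn, a rotation vector about the tool's x, y, z in degrees, a list of three; "translation": the shift along the tool's x, y, z in cm, a list of three; "jaw": the closure in counts, from 0 (fully open) to 255 (shut). In form: [{"turn": [wx, wy, wz], "translation": [dx, dy, dz], "jaw": jaw}, ...]. A call has 1 to 10 rows; each row shifts and turns the commanded pose from where the row before left it, along the tool's axes as they then stand; what a row does not reach is not made up. A row lasts 1/8 s, in which the tool goes at most 62.5 mm and 10.7 degrees, less where a joint would pass 70% of its speed; a pose out of reach is approached as far as the arm can. A call with a gripper value outside its range is refused whole. The fingers move at their own pace and stop on an object; the grip force is fixed at half the most. Time passes only in rows, so rows that do not move let the fingers close. It gives the time, the measured TCP pose, the force and the opening at its end, in the units of the state.
- manip.state(): the state, without advancing time (a new reading comes with each control period).
- manip.capture(name): name is "scene" or "top" or "wrist"; returns a dict with "pixels" (400x640x3 uint8, red, green, blue), "K" (3x3 intrinsics, pixels), "dist" ([k1, k2, p1, p2, k3] as OpenCV has them; the pictures are not rectified), "R" (3x3) and "t" (3): a world point X has camera coordinates R X + t. Camera axes: x right, y down, z forward; pixel columns grow to the right and rows downward; lengths in m; the calibration is good to about 2 mm. A picture is of the moment at which its call begins. There is no depth.
- manip.job_done(): hands the job in, once; it reports no verdict.
Trained networks look in a picture, given as the dict that the camera call returned (one of the last four; its "shot" number tells which), for a name from the list of things; names that differ only in an ending like _2 or _b are one class to them, and where a whole thing is asked for, a point or a joint stands for the part that bears it (a point fixed in the world has none). Each returns a list of dicts, best first, with "score" (0 to 1); they miss things now and then, are a little off and sometimes report something else, mostly with a low value. They report only what shows in the picture. A call takes as long as a camera call.
- manip.cut_out(picture, thing): "pixels" (400x640 bool, what is visible of it) and "bbox" ([left, top, width, height] in pixels, round what is visible of it).
- manip.tip_of(picture, thing): "location" ([column, row] in pixels: a listed point, or the origin of a listed thing).
The state is a dict: "time": time; "joint_pos": joint angles; "joint_vel": joint speeds; "tau": joint torques, N m; "tcp_pos": TCP position; "eef_rot": TCP orientation; "wrist_force": force on the tool from outside, world axes, zero at the start; "torque": the same for the moment, N m; "finger_gap": finger opening in m.
Only numpy, scipy, OpenCV 4.12 (cv2) and the standard library are available. Lean on these libraries where they do the work, as an engineer would, in place of code of your own. Each camera call takes 0.05 s, during which the arm holds its last target. There are 200 camera calls.

TASK

Take the hook pole from its rest, drop its hook into the ring eye on the drying cabinet's open vent flap and pull the flap fully home until its catch snaps, then bed it in by keeping up a steady pull of about 16 N for a second. Never strain the eye with more than 25 N or touch the flap by hand. Then unhook the pole, lay it back in both forks of its rest and let go; leave the jar and the tin where they stand.

Things in the scene. Friction and masses are not known exactly. Their poses are not given: they have to be found in the camera images.
- vent: fixed grey sheet-metal drying cabinet, 110 deep (x), 180 wide (y), 265 high. Origin on the table below the middle of the flap's hinge; +x points into the cabinet, -x out of its front, z up. The front is closed below the hinge; above it is the opening with the flap. The roof is set back and begins at x 60; side walls 6 thick stand to full height
- flap_hinge (a point): middle of the flap's hinge line, at the cabinet's x 0, y 0, z 120; the line runs along the cabinet's y. Axes as the cabinet's
- flap (a joint): angle q of the aluminium vent flap (162 wide, 125 high, 8 thick, hinged at its lower edge, a 50 lip folded back at its top): 0 = shut (upright, flush, on a hard stop), up to 0.85 = tilted back into the cabinet. The stiff hinge stays where it is left (some 3 to 5 N at the eye moves it)
- catch_block (a point): middle of the catch's small dark block, at the top of the opening by the side wall at +y. Its spring roller resists over about the last 0.1 rad of closing, peak pull 12 to 15 N at the eye, then snaps and draws the flap to 0 and holds it; let go before the snap, the flap stays ajar
- eye (a point): centre of the steel ring eye on the flap's front: 24 inside diameter, 6 wire. Moves with the flap: at angle q, in the cabinet's frame, x = 90 sin q - 45 cos q, z = 120 + 90 cos q + 45 sin q. The ring lies level at q = 0.35 and leans with the flap (at q = 0 its outer side is 0.35 rad lower). The hook goes in from above. Axes: z up along the panel, y along the hinge
- pole: loose hook pole, about 0.12 kg, 280 long: steel shaft, diameter 10, along x, with a black handle 120 long, 16 wide (y), 22 high (z) in the middle. Origin on the shaft's axis at mid-handle (near the centre of mass; grip here). x points to the hook end, z up. At x +120 it is bent straight down (-z): a prong of diameter 8 whose tip is 38 below the shaft's axis
- hook (a point): point on the axis of the pole's downward prong, at x +120, z -22 in the pole's frame, 16 above the prong's tip; axes as the pole's
- rest: fixed dark steel rest, 240 x 60 base plate with two upright V forks (mouth 45 wide, open upward) at x -105 and x +90 that carry the pole's shaft on either side of its handle. Origin under it on the table; x along the pole toward the hook end, z up
- rest_seat (a point): where the pole's origin lies when the pole is in the rest: 75 above the table over the rest's origin; axes as the rest's
- jar: bystander: upright jar with a cap, 45 diameter, 106 high; origin at the middle of its underside
- tin: bystander: round tin, 75 diameter, 58 high; origin at the middle of its underside

How it is judged:
By the outcome, as a careful person would: the job done as asked, in the order asked, and still so for the second after the job is handed in, with the robot touching nothing.
It also fails if it takes over 64 s, if anything falls off the work surface, if the arm or the gripper's body presses on something with over 40 N, if the wrist force passes 120 N, or if a joint passes its speed limit or range.

## Working session

There is one attempt and no reset: what is moved stays moved. The work goes in short steps, Python scripts to look and compute and a shell command to move; the robot and the scene stay as the last step left them, time stands still between calls to the robot, and variables do not carry over. Pictures are saved under pics/ and viewed, about 8 in all and at most 12, crops included, and the job is handed in when it is done.

```bash
mkdir -p pics
cat > h.py <<'E'
import numpy as np, cv2
from scipy.spatial.transform import Rotation as Ro
from scipy.optimize import least_squares
from rig import manip
def ray(c,px):
    u=cv2.undistortPoints(np.array([[px]],float),c['K'],np.array(c['dist'],float))[0,0]
    R=np.array(c['R']);t=np.array(c['t']);return -R.T@t, R.T@np.array([u[0],u[1],1.])
def onz(c,px,z):
    o,d=ray(c,px);return o+d*(z-o[2])/d[2]
def tri(obs):
    A=np.zeros((3,3));b=np.zeros(3)
    for c,p in obs:
        o,d=ray(c,p);d=d/np.linalg.norm(d);M=np.eye(3)-np.outer(d,d);A+=M;b+=M@o
    X=np.linalg.solve(A,b)
    return X,[float(np.linalg.norm(proj(c,X)-p)) for c,p in obs]
def proj(c,X):
    return cv2.projectPoints(np.array([X],float),cv2.Rodrigues(np.array(c['R']))[0],np.array(c['t'],float),c['K'],np.array(c['dist'],float))[0][0,0]
def save(c,n,crop=None,s=1):
    im=c['pixels'][:,:,::-1]
    if crop: x,y,w,h=crop; im=im[y:y+h,x:x+w]
    cv2.imwrite('pics/'+n,cv2.resize(im,None,fx=s,fy=s))
E
python3 - <<'E'
from h import *
np.set_printoptions(precision=4,suppress=True)
s=manip.state();print(s['time'],s['tcp_pos'],s['eef_rot'],s['finger_gap'],manip.tip_reach)
C={n:manip.capture(n) for n in('scene','top','wrist')}
cv2.imwrite('pics/a.png',np.vstack([cv2.resize(C[n]['pixels'][:,:,::-1],(480,300)) for n in('scene','top')]))
for n,c in C.items(): print(n,-np.array(c['R']).T@np.array(c['t']))
for th in['vent','flap_hinge','catch_block','eye','pole','hook','rest','rest_seat','jar','tin']:
    o=[]
    for n,c in C.items():
        if n=='wrist' : continue
        r=manip.tip_of(c,th)
        for q in r[:2]: print(th,n,np.array(q['location']),round(q['score'],2))
        if r:o.append((c,np.array(r[0]['location'],float)))
    if len(o)>1: print('   ',*tri(o))
print(manip.state()['time'])
E
```

```text
0.0 [0.2641 0.5932 0.2169] [-0.6529 -3.0728  0.0028] 0.08580730358029079 0.017
scene [-0.1994 -0.9616  0.9792]
top [ 0.4043 -0.3597  1.0967]
wrist [0.1911 0.6267 0.3725]
vent scene [296.2 213.1] 0.56
vent top [266.4 171.7] 0.63
    [ 0.5961 -0.223  -0.0022] [0.7888378455163481, 0.8971461552167912]
flap_hinge scene [293.2 186.8] 0.92
flap_hinge top [259.9 161.4] 0.62
    [ 0.6025 -0.2159  0.0989] [0.44462644229181747, 0.5331038768334568]
catch_block scene [291.8 122.8] 0.85
catch_block top [227.1 122.3] 0.75
    [ 0.6501 -0.1754  0.2875] [0.7980177498932651, 1.1089572482037113]
eye scene [294.3 155.8] 0.6
eye top [252.7 147.1] 0.86
    [ 0.6145 -0.215   0.2075] [0.16981440979448578, 0.21753944853967042]
pole scene [278.5 246.7] 0.95
pole top [304.9 246.7] 0.81
pole top [258.2 162.1] 0.73
    [ 0.3905 -0.3374  0.0863] [2.019672149102408, 2.148717365320098]
hook scene [257. 230.] 0.61
hook top [264.1 223.3] 0.9
    [ 0.4422 -0.2174  0.0381] [2.5031491490423083, 2.777183412537151]
rest scene [275.5 270.4] 0.84
rest top [307.1 244.2] 0.67
rest top [310.8 246.5] 0.23
    [ 0.3883 -0.3334 -0.0107] [1.8302913237806366, 1.868867926453398]
rest_seat scene [277.9 251.4] 0.55
rest_seat top [310.1 247.4] 0.95
rest_seat top [380.4 217. ] 0.18
    [ 0.385  -0.3467  0.079 ] [0.0526063637662614, 0.05542424446400858]
jar scene [350.3 262.9] 0.66
jar top [362.6 192.7] 0.61
    [ 0.533  -0.4882  0.0012] [1.3799356039983766, 1.4140064483667771]
tin scene [354.  280.1] 0.75
tin top [378.4 216.7] 0.91
    [ 0.4708 -0.5347  0.0171] [1.4685650277311313, 1.4542066896273018]
1.15
```

View pics/a.png

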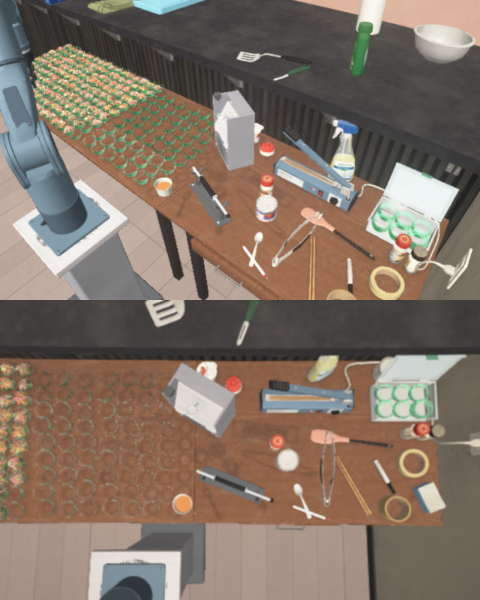

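The views show the cabinet at top-view pixel ~(265,530/2) and the pole in its rest at ~(313,244), with the jar and tin to its right. I'll take zoomed crops.

Run:
```python
from h import *
T=manip.capture('top');S=manip.capture('scene')
a=cv2.resize(T['pixels'][70:280,205:415,::-1],(399,500),fx=0,fy=0) if 0 else cv2.resize(T['pixels'][70:280,205:415,::-1],(399,399),interpolation=cv2.INTER_CUBIC)
b=cv2.resize(S['pixels'][105:315,225:435,::-1],(399,399),interpolation=cv2.INTER_CUBIC)
cv2.imwrite('pics/b.png',np.hstack([a,b]))
```

```text
(no output)
```

View pics/b.png

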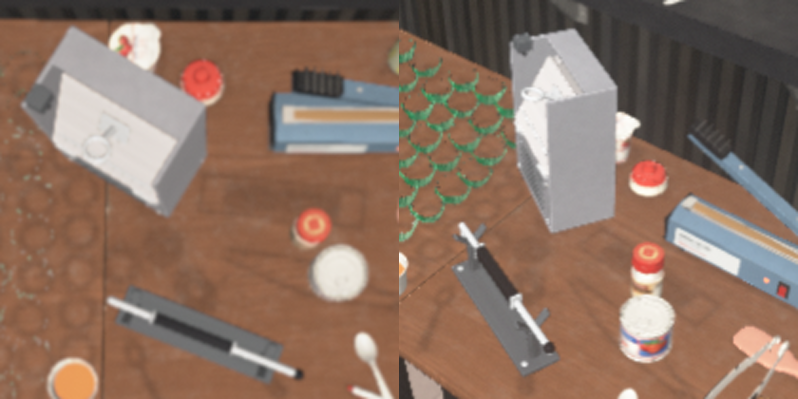

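The crop shows the hook end of the pole as the upper-left end (short silver shaft at crop (110,300)) and the black tail knob at (298,374). The cabinet front faces lower-left, the ring is at (97,147) and the catch at (40,97). I'll write a planner and get closer.

```bash
cat >> h.py <<'E'
def plan(pos,pyaw,n,p0=None,R0=None):
    """rows to bring TCP to pos, tool-x at yaw pyaw (deg), tool z down; printed per row: turn(deg), translation(cm)"""
    s=manip.state()
    p0=np.array(s['tcp_pos']) if p0 is None else np.array(p0); R0=Ro.from_rotvec(s['eef_rot']) if R0 is None else R0
    y=np.radians(pyaw); x=np.array([np.cos(y),np.sin(y),0]);z=np.array([0,0,-1.]);R1=Ro.from_matrix(np.c_[x,np.cross(z,x),z])
    w=(R0.inv()*R1).as_rotvec(); pos=np.array(pos,float)
    for i in range(n):
        Ri=R0*Ro.from_rotvec(w*i/n)
        print(np.round(np.degrees(w/n),2).tolist(),np.round(Ri.inv().apply((pos-p0)/n)*100,2).tolist())
    return pos,R1
E
python3 - <<'E'
from h import *
p,R=plan([.42,.1,.27],110,9)
print()
plan([.40,-.33,.24],68.5,9,p,R)
E
```

```text
[-0.0, 0.0, 5.11] [-3.81, -4.31, -0.58]
[-0.0, 0.0, 5.11] [-4.18, -3.95, -0.58]
[-0.0, 0.0, 5.11] [-4.52, -3.56, -0.58]
[-0.0, 0.0, 5.11] [-4.82, -3.15, -0.58]
[-0.0, 0.0, 5.11] [-5.08, -2.71, -0.58]
[-0.0, 0.0, 5.11] [-5.3, -2.24, -0.58]
[-0.0, 0.0, 5.11] [-5.48, -1.76, -0.58]
[-0.0, 0.0, 5.11] [-5.61, -1.27, -0.58]
[-0.0, 0.0, 5.11] [-5.7, -0.76, -0.58]

[0.0, 0.0, 4.61] [-4.41, -1.84, 0.33]
[0.0, 0.0, 4.61] [-4.55, -1.48, 0.33]
[0.0, 0.0, 4.61] [-4.65, -1.11, 0.33]
[0.0, 0.0, 4.61] [-4.73, -0.73, 0.33]
[0.0, 0.0, 4.61] [-4.77, -0.35, 0.33]
[0.0, 0.0, 4.61] [-4.78, 0.03, 0.33]
[0.0, 0.0, 4.61] [-4.76, 0.42, 0.33]
[0.0, 0.0, 4.61] [-4.72, 0.8, 0.33]
[0.0, 0.0, 4.61] [-4.64, 1.18, 0.33]
```

```bash
python3 -m jog '[{"turn":[0,0,5.1],"translation":[-3.8,-4.3,-0.6],"jaw":0},{"turn":[0,0,5.1],"translation":[-4.2,-3.9,-0.6],"jaw":0},{"turn":[0,0,5.1],"translation":[-4.5,-3.6,-0.6],"jaw":0},{"turn":[0,0,5.1],"translation":[-4.8,-3.1,-0.6],"jaw":0},{"turn":[0,0,5.1],"translation":[-5.1,-2.7,-0.6],"jaw":0},{"turn":[0,0,5.1],"translation":[-5.3,-2.2,-0.6],"jaw":0},{"turn":[0,0,5.1],"translation":[-5.5,-1.8,-0.6],"jaw":0},{"turn":[0,0,5.1],"translation":[-5.6,-1.3,-0.6],"jaw":0},{"turn":[0,0,5.1],"translation":[-5.7,-0.8,-0.6],"jaw":0}]'
python3 -m jog '[{"turn":[0,0,4.6],"translation":[-4.4,-1.8,0.3],"jaw":0},{"turn":[0,0,4.6],"translation":[-4.5,-1.5,0.3],"jaw":0},{"turn":[0,0,4.6],"translation":[-4.6,-1.1,0.3],"jaw":0},{"turn":[0,0,4.6],"translation":[-4.7,-0.7,0.3],"jaw":0},{"turn":[0,0,4.6],"translation":[-4.8,-0.4,0.3],"jaw":0},{"turn":[0,0,4.6],"translation":[-4.8,0,0.3],"jaw":0},{"turn":[0,0,4.6],"translation":[-4.8,0.4,0.3],"jaw":0},{"turn":[0,0,4.6],"translation":[-4.7,0.8,0.3],"jaw":0},{"turn":[0,0,4.6],"translation":[-4.6,1.2,0.3],"jaw":0}]'
python3 - <<'E'
from h import *
np.set_printoptions(precision=4,suppress=True)
W=manip.capture('wrist'); save(W,'c.png')
for th in['pole','hook','rest_seat','rest','eye','flap_hinge','catch_block','jar']:
    for q in manip.tip_of(W,th)[:2]: print(th,np.array(q['location']),round(q['score'],2))
E
```

```text
time: 2.38
tcp_pos: [0.4208, 0.0987, 0.2724]
eef_rot: [1.803, 2.572, 0.002]
wrist_force: [1.1, 0.5, 0.9]
finger_gap: 0.0856
time: 3.5
tcp_pos: [0.4013, -0.3299, 0.2449]
eef_rot: [2.595, 1.77, 0.001]
wrist_force: [0.5, 1.0, 0.3]
finger_gap: 0.0856
pole [305.7 186. ] 0.88
hook [308.4  56.8] 0.65
rest_seat [304.9 189.1] 0.79
rest_seat [308.4 170.6] 0.5
rest [307.3 169.9] 0.86
catch_block [421.9 287.4] 0.53
jar [454.8 245.1] 0.96
```

View pics/c.png

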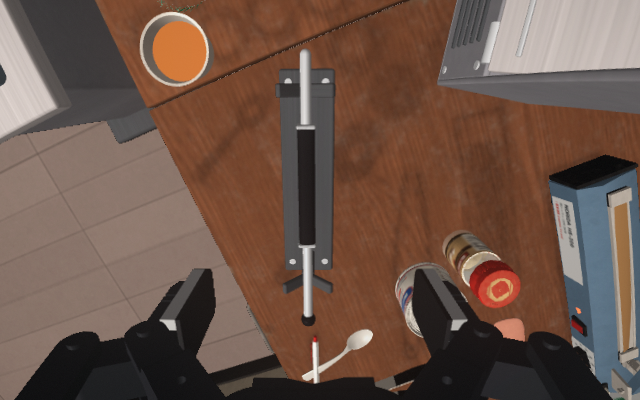

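The wrist view shows the pole almost vertical in the image: hook end (304,52), handle (306,127) to (307,246), tail (308,322). The jar and tin are off to the right.

Run:
```python
from h import *
np.set_printoptions(precision=4,suppress=True)
W=manip.capture('wrist');T=manip.capture('top')
P={}
for n,px in dict(hook=(304.5,55),h1=(306,127.5),h2=(306.8,246.5),tail=(308,319)).items():
    P[n]=onz(W,px,.075);print(n,P[n])
d=P['h1']-P['tail'];print('yaw',np.degrees(np.arctan2(d[1],d[0])),'mid',(P['h1']+P['h2'])/2,np.linalg.norm(P['h1']-P['h2']))
k=lambda a,b:(a/1.9+205,b/1.9+70)
t={n:onz(T,k(*p),.075) for n,p in dict(hook=(110,300),h1=(154,317),h2=(232,349),tail=(298,374)).items()}
print(t,(t['h1']+t['h2'])/2)
# cabinet corners at z .265 in the top view, network points
for n,p in dict(fl=(22,103),fr=(165,215),br=(205,110),bl=(72,28)).items(): print(n,onz(T,k(*p),.265))
```

```text
hook [ 0.4342 -0.2216  0.075 ]
h1 [ 0.4125 -0.2804  0.075 ]
h2 [ 0.3693 -0.3924  0.075 ]
tail [ 0.338  -0.4755  0.075 ]
yaw 69.0940702409588 mid [ 0.3909 -0.3364  0.075 ] 0.11999990519461327
{'hook': array([ 0.4342, -0.2244,  0.075 ]), 'h1': array([ 0.4115, -0.2844,  0.075 ]), 'h2': array([ 0.3691, -0.3902,  0.075 ]), 'tail': array([ 0.3364, -0.4789,  0.075 ])} [ 0.3903 -0.3373  0.075 ]
fl [ 0.6509 -0.1461  0.265 ]
fr [ 0.5238 -0.3093  0.265 ]
br [ 0.644  -0.3534  0.265 ]
bl [ 0.7388 -0.2009  0.265 ]
```

```bash
python3 -m jog '[{"turn":[0,0,-0.4],"translation":[-1.05,-0.75,3.2],"jaw":0},{"turn":[0,0,0],"translation":[0,0,4.5],"jaw":0},{"turn":[0,0,0],"translation":[0,0,4.5],"jaw":0},{"turn":[0,0,0],"translation":[0,0,3.5],"jaw":0},{"turn":[0,0,0],"translation":[0,0,1.5],"jaw":0},{"turn":[0,0,0],"translation":[0,0,0],"jaw":120}]'
python3 -m jog '[{"turn":[0,0,0],"translation":[0,0,0],"jaw":255},{"turn":[0,0,0],"translation":[0,0,0],"jaw":255},{"turn":[0,0,0],"translation":[0,0,0],"jaw":255},{"turn":[0,0,0],"translation":[0,0,0],"jaw":255}]'
```

```text
time: 4.8
tcp_pos: [0.3903, -0.3353, 0.0727]
eef_rot: [-2.587, -1.782, 0.001]
wrist_force: [0.5, 0.6, 0.7]
finger_gap: 0.0698
time: 5.3
tcp_pos: [0.3906, -0.3356, 0.0731]
eef_rot: [2.587, 1.782, 0.001]
wrist_force: [0.1, 0.2, 0.2]
finger_gap: -0.0
```

Run:
```python
from h import *
W=manip.capture('wrist');S=manip.capture('scene')
a=cv2.resize(W['pixels'][:,:,::-1],(480,300)); b=cv2.resize(S['pixels'][190:340,200:360,::-1],(320,300))
cv2.imwrite('pics/d.png',np.hstack([a,b])); print(manip.state()['finger_gap'])
```

```text
-0.0001718501175428132
```

View pics/d.png

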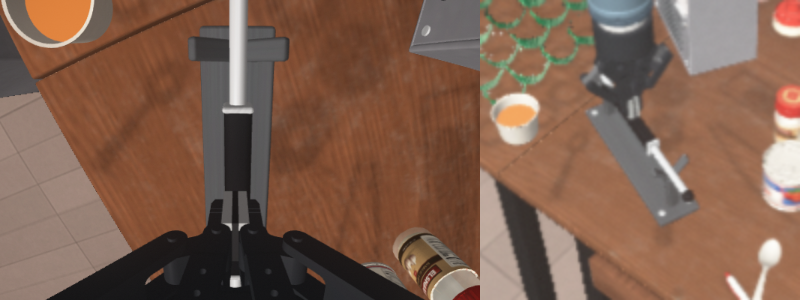

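The wrist view shows the fingers centred on the handle at (236,200), but the gap reads 0. That could be a missed grasp or a bad reading, so I'll test with a small lift.

```bash
python3 -m jog '[{"turn":[0,0,0],"translation":[0,0,-1.5],"jaw":255},{"turn":[0,0,0],"translation":[0,0,-1.5],"jaw":255},{"turn":[0,0,0],"translation":[0,0,0],"jaw":255}]'
python3 - <<'E'
from h import *
W=manip.capture('wrist');S=manip.capture('scene')
a=cv2.resize(W['pixels'][:,:,::-1],(480,300)); b=cv2.resize(S['pixels'][190:340,200:360,::-1],(320,300))
cv2.imwrite('pics/e.png',np.hstack([a,b])); print(manip.state()['finger_gap'])
E
```

```text
time: 5.78
tcp_pos: [0.3914, -0.3363, 0.1045]
eef_rot: [2.585, 1.78, 0.002]
wrist_force: [0.2, 0.2, -0.0]
finger_gap: 0.0001
-0.0001356128366833202
```

View pics/e.png

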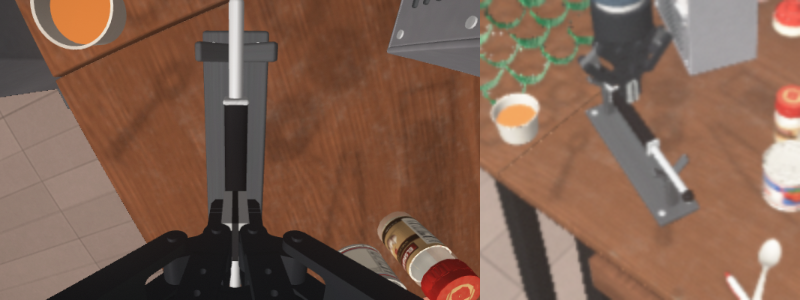

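The handle did not rise with the gripper, so nothing is gripped. I'll triangulate the handle height and the fingertip height from the wrist geometry.

Run:
```python
from h import *
np.set_printoptions(precision=4,suppress=True)
W=manip.capture('wrist');s=manip.state()
for X in([.4125,-.2804,.075],[.4125,-.2804,.086],[.4125,-.2804,.05]): print('h1 pred',proj(W,X),'seen ~',(236*1.333,101*1.333))
R=Ro.from_rotvec(s['eef_rot']);o,d=ray(W,(236*1.3333,190*1.3333))
ot=R.inv().apply(o-s['tcp_pos']);dt=R.inv().apply(d)
print('cam in tool',ot,dt)
for x in(.011,0,-.011):
  k=(x-ot[0])/dt[0];print(x,ot+k*dt)
for z in (.017,.004): print(proj(W,np.array(s['tcp_pos'])+R.apply([.011,0,z])))
m=manip.cut_out(W,'pole')[0];print(m['bbox'],m['score'])
T=manip.capture('top');S=manip.capture('scene')
for n,c in(('S',S),('T',T)):
  for q in manip.tip_of(c,'pole')[:2]+manip.tip_of(c,'rest_seat')[:1]: print(n,q['location'],q['score'])
  print(proj(c,[.3905,-.337,.075]))
im=W['pixels'][120:330,200:430,::-1];cv2.imwrite('pics/f.png',cv2.resize(im,None,fx=2.6,fy=2.6,interpolation=cv2.INTER_CUBIC))
```

```text
h1 pred [314.9801 132.6937] seen ~ (314.58799999999997, 134.633)
h1 pred [315.0978 135.337 ] seen ~ (314.58799999999997, 134.633)
h1 pred [314.7572 127.6937] seen ~ (314.58799999999997, 134.633)
cam in tool [ 0.0807  0.0001 -0.1558] [-0.4485  0.0047  0.9051]
0.011 [ 0.011   0.0008 -0.0151]
0 [0.     0.0009 0.0071]
-0.011 [-0.011   0.001   0.0293]
[312.914  226.4319]
[312.9026 236.2027]
[301.1, 0.8, 34.8, 382.9] 0.91
S [275.1, 250.0] 0.84
S [274.0, 249.3] 0.95
[276.6705 249.6326]
[306.3994 245.153 ]
```

View pics/f.png

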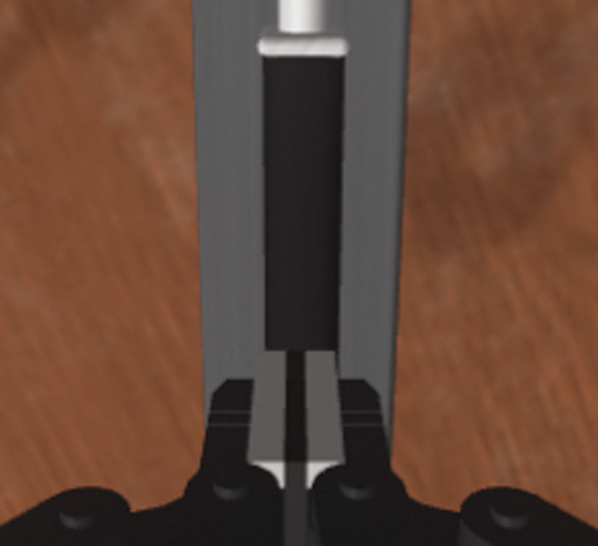

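The crop puts the shut fingertips' front end at row ~254. For pads 22 mm wide that means tips about 15 mm behind the TCP, not 17 mm ahead, so they closed just above the handle (top at 86 mm). Going about 25 mm lower clears the base plate under either reading.

```bash
python3 -m jog '[{"turn":[0,0,0],"translation":[0,0,0],"jaw":0},{"turn":[0,0,0],"translation":[0,0,0],"jaw":0},{"turn":[0,0,0],"translation":[0,0,0],"jaw":0},{"turn":[0,0,0],"translation":[0,0,2],"jaw":0},{"turn":[0,0,0],"translation":[0,0,2],"jaw":0},{"turn":[0,0,0],"translation":[0,0,1.5],"jaw":0}]'
python3 -m jog '[{"turn":[0,0,0],"translation":[0,0,0],"jaw":255},{"turn":[0,0,0],"translation":[0,0,0],"jaw":255},{"turn":[0,0,0],"translation":[0,0,0],"jaw":255},{"turn":[0,0,0],"translation":[0,0,0],"jaw":255}]'
```

```text
time: 7.02
tcp_pos: [0.3903, -0.3354, 0.047]
eef_rot: [-2.587, -1.782, 0.0]
wrist_force: [0.4, -0.3, 0.2]
finger_gap: 0.0855
time: 7.52
tcp_pos: [0.3921, -0.3364, 0.0487]
eef_rot: [2.585, 1.78, 0.002]
wrist_force: [-1.8, 0.1, 1.1]
finger_gap: 0.0146
```

The handle is caught now (gap 14.6 mm), but only by the pad tips. I'll regrip 8 mm deeper and then lift.

```bash
python3 -m jog '[{"turn":[0,0,0],"translation":[0,0,0],"jaw":120},{"turn":[0,0,0],"translation":[0,0.15,0.4],"jaw":120},{"turn":[0,0,0],"translation":[0,0,0.4],"jaw":120},{"turn":[0,0,0],"translation":[0,0,0],"jaw":255},{"turn":[0,0,0],"translation":[0,0,0],"jaw":255},{"turn":[0,0,0],"translation":[0,0,0],"jaw":255}]'
python3 -m jog '[{"turn":[0,0,0],"translation":[0,0,-1],"jaw":255},{"turn":[0,0,0],"translation":[0,0,-3],"jaw":255},{"turn":[0,0,0],"translation":[0,0,-5],"jaw":255},{"turn":[0,0,0],"translation":[0,0,-5],"jaw":255},{"turn":[0,0,0],"translation":[0,0,-5],"jaw":255},{"turn":[0,0,0],"translation":[0,0,-3],"jaw":255},{"turn":[0,0,0],"translation":[0,0,0],"jaw":255}]'
python3 - <<'E'
from h import *
np.set_printoptions(precision=4,suppress=True)
s=manip.state();print(s['tcp_pos'],s['eef_rot'],s['finger_gap'],s['wrist_force'])
W=manip.capture('wrist');S=manip.capture('scene');T=manip.capture('top')
a=cv2.resize(W['pixels'][:,:,::-1],(448,280)); b=cv2.resize(S['pixels'][100:300,200:400,::-1],(280,280))
cv2.imwrite('pics/g.png',np.hstack([a,b]))
o=[]
for n,c in(('W',W),('T',T),('S',S)):
  for th in('hook','eye','flap_hinge','catch_block','pole'):
    for q in manip.tip_of(c,th)[:1]: print(n,th,np.array(q['location']),round(q['score'],2))
E
```

```text
time: 8.28
tcp_pos: [0.392, -0.3363, 0.0399]
eef_rot: [2.587, 1.781, 0.0]
wrist_force: [1.3, -0.7, -1.8]
finger_gap: 0.0152
time: 9.15
tcp_pos: [0.3925, -0.3369, 0.2622]
eef_rot: [2.584, 1.779, 0.004]
wrist_force: [0.3, -0.5, -2.9]
finger_gap: 0.0151
[ 0.3925 -0.3369  0.2622] [2.5845 1.7794 0.004 ] 0.015147766054789834 [ 0.3035 -0.535  -2.9481]
W pole [314.  299.3] 0.59
T hook [250.8 225.9] 0.53
T eye [251.8 148.8] 0.86
T flap_hinge [259.7 160.5] 0.72
T catch_block [224.4 120.4] 0.96
S eye [294.2 155.3] 0.95
S flap_hinge [294.3 184.3] 0.96
S catch_block [288.8 124.8] 0.65
```

View pics/g.png

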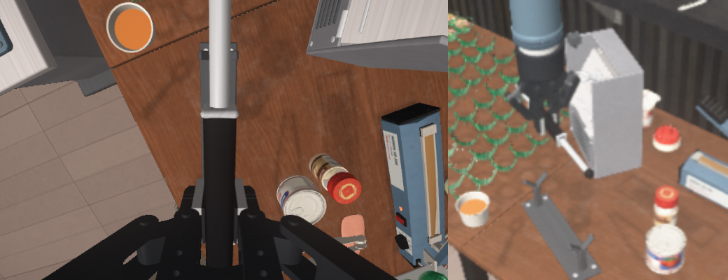

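The pole is held straight at wrist-crop (218,60) to (218,230), and the rest is empty below. Next I'll fit the cabinet pose and flap angle from the network points and corners, and overlay the result.

```bash
cat > fit.py <<'E'
from h import *
np.set_printoptions(precision=4,suppress=True)
def cab(v,X):
    c,s=np.cos(v[2]),np.sin(v[2]);return np.array([v[0]+c*X[0]-s*X[1],v[1]+s*X[0]+c*X[1],X[2]])
def eyeX(q): return np.array([.09*np.sin(q)-.045*np.cos(q),0,.12+.09*np.cos(q)+.045*np.sin(q)])
if __name__=='__main__':
    T=manip.capture('top');S=manip.capture('scene')
    N={}
    for th in('flap_hinge','catch_block','eye','vent'):
        for n,c in(('S',S),('T',T)):
            r=manip.tip_of(c,th)
            if r: N[th,n]=np.array(r[0]['location'],float)
    prev={('flap_hinge','S'):(293.7,185.5),('flap_hinge','T'):(259.8,161),('eye','S'):(294.25,155.5),('eye','T'):(252.2,148),('catch_block','S'):(290.3,123.8),('catch_block','T'):(225.7,121.3),('vent','S'):(296.2,213.1),('vent','T'):(266.4,171.7)}
    for k in prev: N[k]=np.array(prev[k]) if k not in N else (2*np.array(prev[k])+N[k])/3
    C=dict(S=S,T=T); k=lambda a,b:np.array((a/1.9+205,b/1.9+70)); ks=lambda a,b:np.array(((a-399)/1.9+225,b/1.9+105))
    cor=[('T',k(72,28),(.11,.09,.265)),('T',k(205,110),(.11,-.09,.265)),('S',ks(613,92),(.11,-.09,.265)),('S',ks(576,30),(.11,.09,.265)),('S',ks(614,219),(.11,-.09,0)),('S',ks(552,230),(0,-.09,0))]
    def res(v,full=False):
        M=dict(flap_hinge=(0,0,.12),catch_block=(v[4],.075,v[5]),eye=eyeX(v[3]),vent=(0,0,0))
        L=[((a,n),proj(C[n],cab(v,M[a]))-p) for (a,n),p in N.items()]+[(x,proj(C[n],cab(v,x))-p) for n,p,x in cor]
        return L if full else np.concatenate([l[1] for l in L])
    f=least_squares(res,[.6,-.22,-.63,.5,.02,.25],loss='soft_l1',f_scale=1.)
    print(f.x,np.degrees(f.x[2]))
    for l in res(f.x,True): print(l[0],l[1])
    v=f.x;print('eye world',cab(v,eyeX(v[3])))
    out=[]
    for c,(x,y) in((T,(205,70)),(S,(255,95))):
        im=cv2.resize(c['pixels'][y:y+130,x:x+130,::-1],(396,396),interpolation=cv2.INTER_CUBIC);sc=396/130
        pt=lambda X:tuple(int(round(a)) for a in (proj(c,cab(v,X))-(x,y)+.5)*sc)
        for a,b in [((0,-.09,0),(0,.09,0)),((0,-.09,0),(0,-.09,.265)),((0,.09,0),(0,.09,.265)),((0,-.09,.265),(.11,-.09,.265)),((0,.09,.265),(.11,.09,.265)),((.11,.09,.265),(.11,-.09,.265)),((0,-.081,.12),(0,.081,.12)),((.06,-.09,.265),(.06,.09,.265)),((.11,-.09,.265),(.11,-.09,0))]: cv2.line(im,pt(a),pt(b),(0,255,0),1)
        cv2.circle(im,pt(eyeX(v[3])),4,(0,0,255),1)
        out.append(im)
    cv2.imwrite('pics/h.png',np.hstack(out))
E
python3 fit.py
```

```text
[ 0.5993 -0.2198 -0.5576  0.5159  0.0184  0.2766] -31.950965160544765
('flap_hinge', 'S') [-0.3407 -1.1255]
('flap_hinge', 'T') [0.3001 1.0638]
('catch_block', 'S') [0.1196 0.3536]
('catch_block', 'T') [-0.6168 -0.3201]
('eye', 'S') [ 0.3349 -0.3201]
('eye', 'T') [2.2402 3.0772]
('vent', 'S') [-0.6481 -1.1418]
('vent', 'T') [-0.4668 -0.8615]
(0.11, 0.09, 0.265) [ 0.3663 -0.6884]
(0.11, -0.09, 0.265) [ 0.4578 -0.4789]
(0.11, -0.09, 0.265) [ 1.643 -2.007]
(0.11, 0.09, 0.265) [-0.6997 -1.0241]
(0.11, -0.09, 0) [-0.6601  1.4944]
(0, -0.09, 0) [-1.4919  4.1402]
eye world [ 0.6038 -0.2226  0.2205]
```

View pics/h.png

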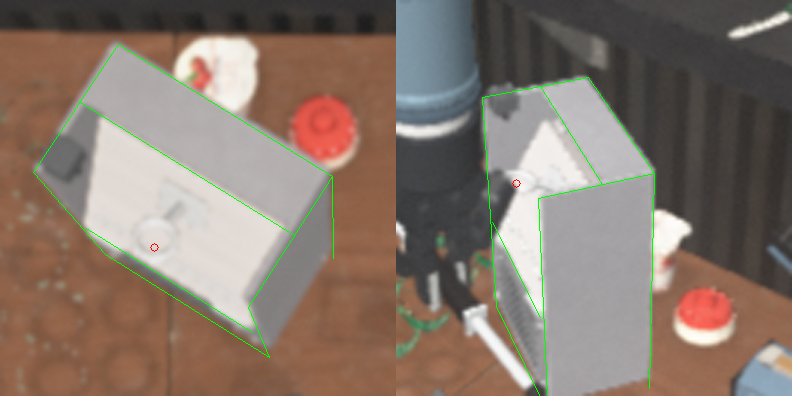

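The green cabinet outline fits both views well (pose about 0.599, -0.220, yaw -32°). The real ring, at top crop (152,234), sits a few px further in than the model circle at (154,247), so I'll measure it with the wrist camera after swinging over.

Run:
```python
from h import *
s=manip.state();p=np.array(s['tcp_pos'])+[0,0,.04]
plan([.547,-.149,.305],-32,10,p,Ro.from_rotvec(s['eef_rot']))
```

```text
[0.0, 0.0, 10.11] [2.3, 0.78, -0.05]
[0.0, 0.0, 10.11] [2.4, 0.37, -0.05]
[0.0, 0.0, 10.11] [2.43, -0.06, -0.05]
[0.0, 0.0, 10.11] [2.38, -0.49, -0.05]
[0.0, 0.0, 10.11] [2.26, -0.9, -0.05]
[0.0, 0.0, 10.11] [2.07, -1.28, -0.05]
[0.0, 0.0, 10.11] [1.81, -1.62, -0.05]
[0.0, 0.0, 10.11] [1.5, -1.92, -0.05]
[0.0, 0.0, 10.11] [1.14, -2.15, -0.05]
[0.0, 0.0, 10.11] [0.74, -2.31, -0.05]
```

```bash
python3 -m jog '[{"turn":[0,0,0],"translation":[0,0,-4],"jaw":255}]'
python3 -m jog '[{"turn":[0,0,10.1],"translation":[2.3,0.8,-0.05],"jaw":255},{"turn":[0,0,10.1],"translation":[2.4,0.4,-0.05],"jaw":255},{"turn":[0,0,10.1],"translation":[2.4,0,-0.05],"jaw":255},{"turn":[0,0,10.1],"translation":[2.4,-0.5,-0.05],"jaw":255},{"turn":[0,0,10.1],"translation":[2.3,-0.9,-0.05],"jaw":255},{"turn":[0,0,10.1],"translation":[2.1,-1.3,-0.05],"jaw":255},{"turn":[0,0,10.1],"translation":[1.8,-1.6,-0.05],"jaw":255},{"turn":[0,0,10.1],"translation":[1.5,-1.9,-0.05],"jaw":255},{"turn":[0,0,10.1],"translation":[1.1,-2.1,-0.05],"jaw":255},{"turn":[0,0,10.1],"translation":[0.7,-2.3,-0.05],"jaw":255}]'
python3 -m jog '[{"turn":[0,0,0],"translation":[0,0,0],"jaw":255},{"turn":[0,0,0],"translation":[0,0,0],"jaw":255}]'
python3 - <<'E'
from h import *
np.set_printoptions(precision=4,suppress=True)
s=manip.state();print(s['tcp_pos'],s['eef_rot'],s['finger_gap'],s['wrist_force'])
W=manip.capture('wrist');save(W,'i.png')
for th in('eye','flap_hinge','catch_block','hook','pole'):
    for q in manip.tip_of(W,th)[:2]: print(th,np.array(q['location']),round(q['score'],2),onz(W,q['location'],.22))
E
```

```text
time: 10.68
tcp_pos: [0.3905, -0.3346, 0.2982]
eef_rot: [-2.583, -1.779, 0.004]
wrist_force: [0.8, 0.6, -0.7]
finger_gap: 0.0151
time: 11.92
tcp_pos: [0.5478, -0.149, 0.3048]
eef_rot: [3.018, -0.871, 0.0]
wrist_force: [-1.0, -0.2, -1.9]
finger_gap: 0.0152
time: 12.18
tcp_pos: [0.5466, -0.1506, 0.3048]
eef_rot: [3.021, -0.861, -0.0]
wrist_force: [-1.3, -0.5, -1.5]
finger_gap: 0.0148
[ 0.5466 -0.1506  0.3048] [ 3.0207 -0.8607 -0.0004] 0.0148078571539801 [-1.2691 -0.5019 -1.511 ]
eye [358.3  71.6] 0.72 [ 0.6091 -0.2235  0.22  ]
flap_hinge [341.2  85.4] 0.58 [ 0.6074 -0.2095  0.22  ]
catch_block [230.7  50.7] 0.6 [ 0.6637 -0.1602  0.22  ]
hook [313.  301.4] 0.19 [ 0.4772 -0.107   0.22  ]
pole [314.7 298.4] 0.87 [ 0.4788 -0.1096  0.22  ]
pole [227.8  48.3] 0.37 [ 0.6659 -0.1594  0.22  ]
```

View pics/i.png

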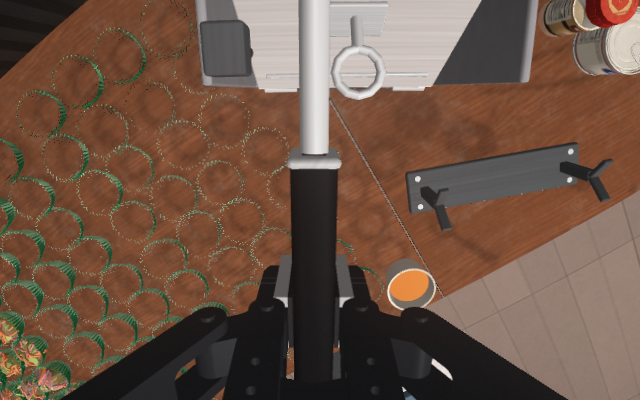

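The ring is clear at (358,72), its centre about (0.609, -0.2235, 0.22), giving q≈0.57 and agreeing with the cabinet fit. The shaft is at column 314 and the jaws straddle the handle properly. Next I align over the ring and lower in stages.

```bash
python3 - <<'E'
from h import *
W=manip.capture('wrist');s=manip.state();R=Ro.from_rotvec(s['eef_rot'])
for x in(-.002,0,.002): print(x,proj(W,np.array(s['tcp_pos'])+R.apply([.06+x,0,-.035-.011])))
E
python3 -m jog '[{"turn":[0,0,0],"translation":[-1.4,1.5,0],"jaw":255},{"turn":[0,0,0],"translation":[-1.35,1.4,1],"jaw":255},{"turn":[0,0,0],"translation":[0,0,2.5],"jaw":255},{"turn":[0,0,0],"translation":[0,0,2.5],"jaw":255},{"turn":[0,0,0],"translation":[0,0,0],"jaw":255},{"turn":[0,0,0],"translation":[0,0,0],"jaw":255}]'
python3 - <<'E'
from h import *
np.set_printoptions(precision=4,suppress=True)
s=manip.state();R=Ro.from_rotvec(s['eef_rot']);p=np.array(s['tcp_pos'])
print(p,R.as_matrix()[:,0],'hook',p+R.apply([.119,0,-.035+.022]))
E
```

```text
-0.002 [314.22758574 161.41936697]
0 [314.23525147 155.19661452]
0.002 [314.24295021 148.90964936]
time: 13.28
tcp_pos: [0.509, -0.1604, 0.2458]
eef_rot: [3.02, -0.863, 0.002]
wrist_force: [-0.3, -0.1, -1.2]
finger_gap: 0.0152
[ 0.509  -0.1604  0.2458] [ 0.8489 -0.5285  0.0012] hook [ 0.61   -0.2233  0.2589]
```

```bash
python3 -m jog '[{"turn":[0,0,0],"translation":[0,0,1],"jaw":255},{"turn":[0,0,0],"translation":[0,0,0.7],"jaw":255},{"turn":[0,0,0],"translation":[0,0,0.5],"jaw":255},{"turn":[0,0,0],"translation":[0,0,0.3],"jaw":255}]'
python3 -m jog '[{"turn":[0,0,0],"translation":[0,0,0.5],"jaw":255},{"turn":[0,0,0],"translation":[0,0,0.5],"jaw":255},{"turn":[0,0,0],"translation":[0,0,0.3],"jaw":255},{"turn":[0,0,0],"translation":[0,0,0],"jaw":255}]'
python3 - <<'E'
from h import *
np.set_printoptions(precision=4,suppress=True)
s=manip.state();R=Ro.from_rotvec(s['eef_rot']);p=np.array(s['tcp_pos'])
print('hook',p+R.apply([.119,0,-.035+.022]),s['wrist_force'],s['finger_gap'])
W=manip.capture('wrist');S=manip.capture('scene')
a=cv2.resize(W['pixels'][0:160,220:420,::-1],(400,320)); b=cv2.resize(S['pixels'][110:230,230:380,::-1],(400,320))
cv2.imwrite('pics/j.png',np.hstack([a,b]))
for q in manip.tip_of(W,'eye')[:1]: print(np.array(q['location']),q['score'],onz(W,q['location'],.22))
E
```

```text
time: 13.78
tcp_pos: [0.5085, -0.1599, 0.2194]
eef_rot: [3.021, -0.863, -0.001]
wrist_force: [0.4, 0.7, -1.6]
finger_gap: 0.015
time: 14.28
tcp_pos: [0.5084, -0.1599, 0.2066]
eef_rot: [3.021, -0.863, -0.001]
wrist_force: [-0.6, -0.2, -1.7]
finger_gap: 0.0152
hook [ 0.6095 -0.2227  0.2196] [-0.6265 -0.1643 -1.6605] 0.015159381550576539
[311.  298.5] 0.16 [ 0.4972 -0.1511  0.22  ]
```

View pics/j.png

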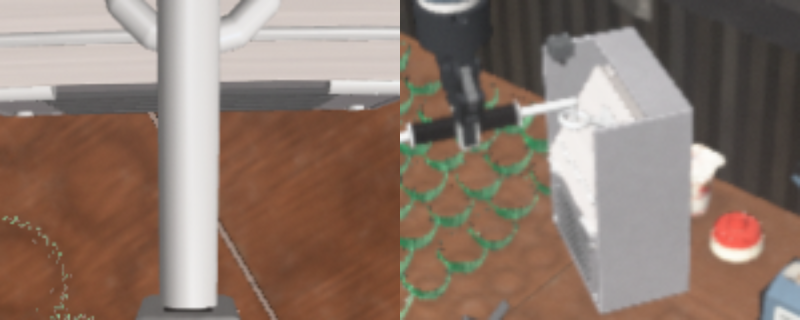

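The scene crop (575,110) shows the prong going into the ring. The wrist crop shows the ring symmetric about the shaft, and the force is at baseline. I'll start pulling.

```bash
python3 -m jog '[{"turn":[0,0,0],"translation":[-0.4,0,0],"jaw":255},{"turn":[0,0,0],"translation":[-0.4,0,0],"jaw":255},{"turn":[0,0,0],"translation":[-0.4,0,0],"jaw":255}]'
python3 -m jog '[{"turn":[0,0,0],"translation":[-0.4,0,0],"jaw":255},{"turn":[0,0,0],"translation":[-0.4,0,0],"jaw":255}]'
python3 -m jog '[{"turn":[0,0,0],"translation":[-0.4,0,0.05],"jaw":255},{"turn":[0,0,0],"translation":[-0.4,0,0.05],"jaw":255}]'
```

```text
time: 14.8
tcp_pos: [0.4989, -0.1539, 0.2071]
eef_rot: [3.02, -0.863, 0.003]
wrist_force: [3.7, -2.8, -3.5]
finger_gap: 0.0154
time: 15.05
tcp_pos: [0.4915, -0.1495, 0.2069]
eef_rot: [3.02, -0.863, 0.001]
wrist_force: [3.0, -2.8, -3.6]
finger_gap: 0.0153
time: 15.3
tcp_pos: [0.4845, -0.1452, 0.2058]
eef_rot: [3.02, -0.863, 0.0]
wrist_force: [4.0, -3.9, -3.9]
finger_gap: 0.015
```

```bash
python3 -m jog '[{"turn":[0,0,0],"translation":[-0.4,0,0.06],"jaw":255},{"turn":[0,0,0],"translation":[-0.4,0,0.07],"jaw":255},{"turn":[0,0,0],"translation":[-0.4,0,0.09],"jaw":255}]'
python3 -m jog '[{"turn":[0,0,0],"translation":[-0.3,0,0.08],"jaw":255},{"turn":[0,0,0],"translation":[-0.3,0,0.09],"jaw":255}]'
python3 -m jog '[{"turn":[0,0,0],"translation":[-0.2,0,0.07],"jaw":255},{"turn":[0,0,0],"translation":[-0.2,0,0.07],"jaw":255}]'
```

```text
time: 15.68
tcp_pos: [0.4744, -0.1387, 0.2035]
eef_rot: [3.02, -0.863, 0.0]
wrist_force: [3.5, -4.3, -4.3]
finger_gap: 0.015
time: 15.92
tcp_pos: [0.4694, -0.1356, 0.2019]
eef_rot: [3.021, -0.863, 0.0]
wrist_force: [3.3, -3.5, -5.0]
finger_gap: 0.0149
time: 16.18
tcp_pos: [0.4662, -0.1335, 0.2006]
eef_rot: [3.021, -0.863, 0.001]
wrist_force: [4.2, -3.6, -3.3]
finger_gap: 0.0151
```

```bash
python3 -m jog '[{"turn":[0,0,0],"translation":[-0.15,0,0.06],"jaw":255},{"turn":[0,0,0],"translation":[-0.15,0,0.06],"jaw":255}]'
python3 -m jog '[{"turn":[0,0,0],"translation":[-0.1,0,0.04],"jaw":255},{"turn":[0,0,0],"translation":[-0.1,0,0.04],"jaw":255}]'
python3 -m jog '[{"turn":[0,0,0],"translation":[-0.1,0,0.04],"jaw":255},{"turn":[0,0,0],"translation":[-0.1,0,0.04],"jaw":255}]'
```

```text
time: 16.42
tcp_pos: [0.4637, -0.132, 0.1993]
eef_rot: [3.02, -0.863, 0.001]
wrist_force: [5.9, -5.5, -5.8]
finger_gap: 0.015
time: 16.68
tcp_pos: [0.4636, -0.1319, 0.199]
eef_rot: [3.019, -0.863, 0.007]
wrist_force: [9.6, -6.9, -6.0]
finger_gap: 0.0151
time: 16.92
tcp_pos: [0.4634, -0.1317, 0.1988]
eef_rot: [3.018, -0.863, 0.012]
wrist_force: [12.4, -10.1, -7.8]
finger_gap: 0.0147
```

```bash
python3 -m jog '[{"turn":[0,0,0],"translation":[0,0,0.15],"jaw":255},{"turn":[0,0,0],"translation":[0,0,0.15],"jaw":255}]'
python3 - <<'E'
from h import *
np.set_printoptions(precision=4,suppress=True)
s=manip.state();print(s['wrist_force'],s['tcp_pos'],s['eef_rot'])
W=manip.capture('wrist');T=manip.capture('top')
a=cv2.resize(W['pixels'][0:200,180:450,::-1],(432,320),interpolation=cv2.INTER_CUBIC); b=cv2.resize(T['pixels'][75:195,205:325,::-1],(320,320),interpolation=cv2.INTER_CUBIC)
cv2.imwrite('pics/k.png',np.hstack([a,b]))
E
```

```text
time: 17.18
tcp_pos: [0.4632, -0.1315, 0.1961]
eef_rot: [3.019, -0.863, 0.011]
wrist_force: [5.7, -6.0, 3.0]
finger_gap: 0.0155
[ 5.6645 -6.0239  2.9522] [ 0.4632 -0.1315  0.1961] [ 3.0189 -0.8633  0.0112]
```

View pics/k.png

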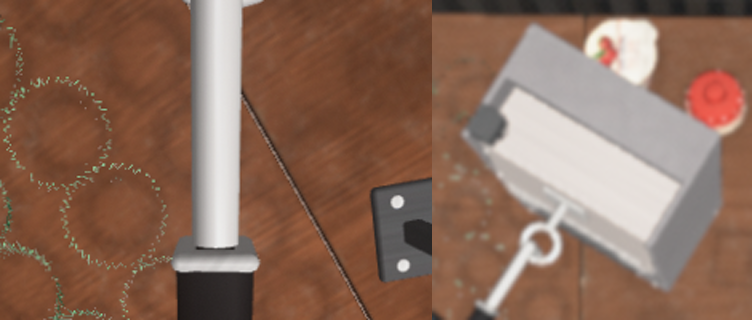

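The flap is nearly upright, with the ring at top crop (542,243), i.e. px (246.3,166.1). I'll compare that with predictions for small q.

Run:
```python
from fit import *
T=manip.capture('top');S=manip.capture('scene');v=[.5993,-.2198,-.5576]
for q in(.57,.15,.1,.05,0): print(q,cab(v,eyeX(q)),proj(T,cab(v,eyeX(q))),proj(S,cab(v,eyeX(q))))
for n,c in(('T',T),('S',S)): print(n,[(np.array(r['location']),r['score']) for r in manip.tip_of(c,'eye')[:2]])
s=manip.state();R=Ro.from_rotvec(s['eef_rot']);print(np.array(s['tcp_pos'])+R.apply([.119,0,-.013]),s['wrist_force'],s['torque'])
```

```text
0.57 [ 0.6084 -0.2255  0.2201] [256.2565 148.6717] [295.6267 154.4696]
0.15 [ 0.573  -0.2034  0.2157] [246.4707 164.459 ] [281.8751 158.6101]
0.1 [ 0.5689 -0.2009  0.214 ] [245.4504 166.3482] [280.328  159.4181]
0.05 [ 0.565  -0.1984  0.2121] [244.473  168.2178] [278.8161 160.2863]
0 [ 0.5611 -0.196   0.21  ] [243.5416 170.0615] [277.3438 161.2124]
T [(array([245. , 165.5]), 0.93), (array([257.6, 163.4]), 0.22)]
S [(array([277.6, 162.4]), 0.7)]
[ 0.5641 -0.1944  0.2101] [ 6.77   -5.6521  1.6517] [-1.5485 -1.7862 -0.1808]
```

```bash
python3 -m jog '[{"turn":[0,0,0],"translation":[-0.1,0,0.04],"jaw":255},{"turn":[0,0,0],"translation":[-0.1,0,0.04],"jaw":255}]'
python3 -m jog '[{"turn":[0,0,0],"translation":[-0.1,0,0.04],"jaw":255},{"turn":[0,0,0],"translation":[0,0,0],"jaw":255}]'
python3 -m jog '[{"turn":[0,0,0],"translation":[-0.1,0,0.05],"jaw":255},{"turn":[0,0,0],"translation":[0,0,0],"jaw":255}]'
```

```text
time: 17.73
tcp_pos: [0.4615, -0.1305, 0.1954]
eef_rot: [3.019, -0.863, 0.011]
wrist_force: [5.2, -5.1, 1.6]
finger_gap: 0.0153
time: 17.98
tcp_pos: [0.458, -0.128, 0.1937]
eef_rot: [-3.021, 0.863, -0.001]
wrist_force: [3.0, -1.8, -1.1]
finger_gap: 0.015
time: 18.23
tcp_pos: [0.4579, -0.128, 0.1934]
eef_rot: [3.02, -0.863, 0.004]
wrist_force: [5.5, -4.4, -0.7]
finger_gap: 0.0151
```

```bash
python3 -m jog '[{"turn":[0,0,0],"translation":[-0.1,0,0.04],"jaw":255},{"turn":[0,0,0],"translation":[0,0,0],"jaw":255}]'
python3 -m jog '[{"turn":[0,0,0],"translation":[-0.1,0,0.04],"jaw":255},{"turn":[0,0,0],"translation":[0,0,0],"jaw":255}]'
python3 -m jog '[{"turn":[0,0,0],"translation":[-0.1,0,0.04],"jaw":255},{"turn":[0,0,0],"translation":[0,0,0],"jaw":255}]'
```

```text
time: 18.48
tcp_pos: [0.4579, -0.128, 0.1933]
eef_rot: [3.02, -0.863, 0.007]
wrist_force: [6.8, -4.3, -1.0]
finger_gap: 0.0152
time: 18.73
tcp_pos: [0.4578, -0.1279, 0.1932]
eef_rot: [3.019, -0.862, 0.01]
wrist_force: [8.9, -6.0, -2.2]
finger_gap: 0.0151
time: 18.98
tcp_pos: [0.4577, -0.1278, 0.193]
eef_rot: [3.019, -0.862, 0.013]
wrist_force: [11.5, -8.2, -2.9]
finger_gap: 0.0153
```

Run:
```python
from fit import *
T=manip.capture('top');S=manip.capture('scene')
for n,c in(('T',T),('S',S)): print(n,[(np.array(r['location']),r['score']) for r in manip.tip_of(c,'eye')[:2]])
s=manip.state();R=Ro.from_rotvec(s['eef_rot']);print(np.array(s['tcp_pos'])+R.apply([.119,0,-.013]),s['wrist_force'])
b=cv2.resize(T['pixels'][75:195,205:325,::-1],(400,400),interpolation=cv2.INTER_CUBIC);a=cv2.resize(S['pixels'][105:225,240:360,::-1],(400,400),interpolation=cv2.INTER_CUBIC)
cv2.imwrite('pics/l.png',np.hstack([a,b]))
```

```text
T [(array([247.9, 166.7]), 0.95)]
S [(array([277.1, 163.9]), 0.91)]
[ 0.5586 -0.1906  0.207 ] [11.0805 -6.2878 -3.4976]
```

```bash
python3 -m jog '[{"turn":[0,0,0],"translation":[-0.06,0,0.06],"jaw":255},{"turn":[0,0,0],"translation":[0,0,0],"jaw":255}]'
python3 - <<'E'
from h import *
s=manip.state();f=np.array(s['wrist_force']);print(f@[.849,-.528,0],f,s['tcp_pos'])
for i in range(3):
    manip.capture('scene');f=np.array(manip.state()['wrist_force']);print(f@[.849,-.528,0],f[2])
E
```

```text
time: 19.42
tcp_pos: [0.4577, -0.1278, 0.1927]
eef_rot: [3.018, -0.862, 0.014]
wrist_force: [12.2, -8.0, -2.0]
finger_gap: 0.0154
14.62522622655656 [12.24185623 -8.01494372 -1.98441458] [ 0.457687   -0.12777207  0.19265515]
13.473519800712456 -3.2497064958316875
13.3532199965097 -2.4015619945779236
13.273298064718922 -1.1574668673162185
```

```bash
python3 -m jog '[{"turn":[0,0,0],"translation":[-0.08,0,0.05],"jaw":255},{"turn":[0,0,0],"translation":[0,0,0],"jaw":255}]'
python3 - <<'E'
from h import *
s=manip.state();f=np.array(s['wrist_force']);print(f@[.849,-.528,0],f,s['tcp_pos'])
for i in range(4):
    manip.capture('scene');f=np.array(manip.state()['wrist_force']);print(f@[.849,-.528,0],f[2])
E
```

```text
time: 19.82
tcp_pos: [0.4577, -0.1277, 0.1924]
eef_rot: [3.018, -0.862, 0.017]
wrist_force: [12.6, -8.2, -2.9]
finger_gap: 0.0152
15.043842620157019 [12.62719815 -8.18816552 -2.89563793] [ 0.45768089 -0.12773152  0.19244337]
16.189638706313016 -2.1025229416782105
15.830862386216554 -1.2682793832750514
15.901466821567535 -2.013071529419256
15.305578009065297 -2.439546976530951
```

Steady at about 16 N with no motion, above the 12–15 N catch peak. I'll hold it for over a second.

```bash
python3 -m jog '[{"turn":[0,0,0],"translation":[0,0,0],"jaw":255},{"turn":[0,0,0],"translation":[0,0,0],"jaw":255},{"turn":[0,0,0],"translation":[0,0,0],"jaw":255},{"turn":[0,0,0],"translation":[0,0,0],"jaw":255},{"turn":[0,0,0],"translation":[0,0,0],"jaw":255},{"turn":[0,0,0],"translation":[0,0,0],"jaw":255},{"turn":[0,0,0],"translation":[0,0,0],"jaw":255},{"turn":[0,0,0],"translation":[0,0,0],"jaw":255},{"turn":[0,0,0],"translation":[0,0,0],"jaw":255},{"turn":[0,0,0],"translation":[0,0,0],"jaw":255}]'
python3 - <<'E'
from fit import *
s=manip.state();f=np.array(s['wrist_force']);print(f@[.849,-.528,0],f,s['tcp_pos'])
T=manip.capture('top');S=manip.capture('scene');v=[.5993,-.2198,-.5576]
out=[]
# flap top edge / lip overlay for q=0 (green) and q=.1 (red)
def fl(q,u,y,w): # u along panel, w back from hinge plane
    return cab(v,(u*np.sin(q)+w*np.cos(q),y,.12+u*np.cos(q)-w*np.sin(q)))
for c,(x,y) in((T,(205,75)),(S,(235,100))):
    sc=400/130
    im=cv2.resize(c['pixels'][y:y+130,x:x+130,::-1],(400,400),interpolation=cv2.INTER_CUBIC)
    im0=im.copy()
    for q,col in((0,(0,200,0)),(.1,(0,0,255))):
        P=[fl(q,.125,yy,w) for yy,w in((-.081,0),(.081,0),(.081,.05),(-.081,.05))]
        cv2.polylines(im,[np.int32([(proj(c,p)-(x,y)+.5)*sc for p in P])],True,col,1)
    out.append(im)
cv2.imwrite('pics/m.png',np.hstack(out))
E
```

```text
time: 21.28
tcp_pos: [0.4576, -0.1277, 0.1924]
eef_rot: [3.018, -0.862, 0.017]
wrist_force: [12.8, -8.0, -2.3]
finger_gap: 0.0152
15.090789820340092 [12.7792 -8.0327 -2.2679] [ 0.4576 -0.1277  0.1924]
```

View pics/m.png

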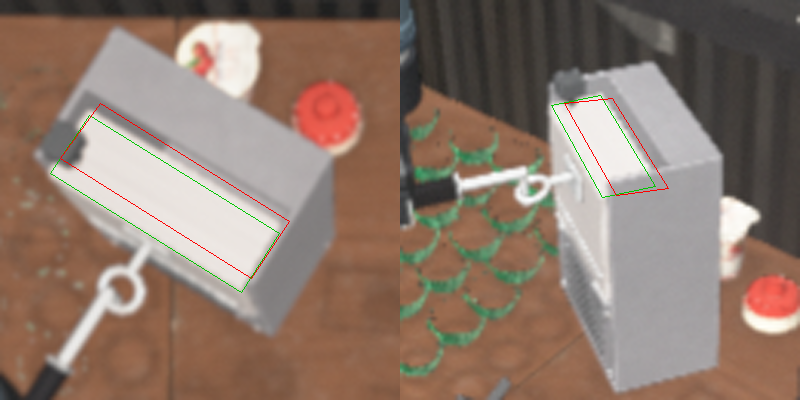

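The lip coincides with the green q=0 outline in both views, so the flap is home. I'll hold once more, slightly firmer, centred on 16 N.

```bash
python3 -m jog '[{"turn":[0,0,0],"translation":[-0.03,0,0.02],"jaw":255},{"turn":[0,0,0],"translation":[0,0,0],"jaw":255},{"turn":[0,0,0],"translation":[0,0,0],"jaw":255},{"turn":[0,0,0],"translation":[0,0,0],"jaw":255},{"turn":[0,0,0],"translation":[0,0,0],"jaw":255},{"turn":[0,0,0],"translation":[0,0,0],"jaw":255},{"turn":[0,0,0],"translation":[0,0,0],"jaw":255},{"turn":[0,0,0],"translation":[0,0,0],"jaw":255},{"turn":[0,0,0],"translation":[0,0,0],"jaw":255},{"turn":[0,0,0],"translation":[0,0,0],"jaw":255}]'
python3 - <<'E'
from h import *
for i in range(3):
    manip.capture('scene');s=manip.state();f=np.array(s['wrist_force']);print(f@[.849,-.528,0],f[2])
print(s['tcp_pos'],s['eef_rot'])
E
```

```text
time: 22.62
tcp_pos: [0.4577, -0.1277, 0.1923]
eef_rot: [3.018, -0.862, 0.018]
wrist_force: [13.8, -9.9, -2.4]
finger_gap: 0.015
15.924994049005292 -2.956306866981837
16.19905149475781 -3.0988804546875786
16.453649529041495 -2.2428759759693024
[ 0.45763938 -0.12767549  0.19232174] [ 3.01793288 -0.86233077  0.01754699]
```

```bash
python3 -m jog '[{"turn":[0,0,0],"translation":[0.3,0,0],"jaw":255},{"turn":[0,0,0],"translation":[0.3,0,0],"jaw":255},{"turn":[0,0,0],"translation":[0.3,0,-0.1],"jaw":255},{"turn":[0,0,0],"translation":[0.3,0,-0.1],"jaw":255},{"turn":[0,0,0],"translation":[0,0,0],"jaw":255}]'
```

```text
time: 23.4
tcp_pos: [0.4626, -0.1312, 0.1922]
eef_rot: [-3.021, 0.863, 0.002]
wrist_force: [0.1, 0.7, -1.0]
finger_gap: 0.0148
```

```bash
python3 -m jog '[{"turn":[0,0,0],"translation":[0,0,-0.5],"jaw":255},{"turn":[0,0,0],"translation":[0,0,-0.5],"jaw":255},{"turn":[0,0,0],"translation":[0,0,-0.5],"jaw":255}]'
python3 -m jog '[{"turn":[0,0,0],"translation":[0,0,-0.7],"jaw":255},{"turn":[0,0,0],"translation":[0,0,-1],"jaw":255},{"turn":[0,0,0],"translation":[0,0,-1.5],"jaw":255},{"turn":[0,0,0],"translation":[0,0,-2],"jaw":255},{"turn":[0,0,0],"translation":[0,0,-2],"jaw":255},{"turn":[0,0,0],"translation":[0,0,0],"jaw":255}]'
python3 - <<'E'
from h import *
np.set_printoptions(precision=4,suppress=True)
s=manip.state();p=np.array(s['tcp_pos']);print(p,s['eef_rot'])
T=manip.capture('top');S=manip.capture('scene');W=manip.capture('wrist')
for n,c in(('T',T),('S',S)): print(n,[(np.array(r['location']),r['score']) for r in manip.tip_of(c,'eye')[:2]])
for th in('rest','rest_seat','pole'):
  for n,c in(('T',T),('S',S),('W',W)): print(th,n,[(np.array(r['location']),round(r['score'],2)) for r in manip.tip_of(c,th)[:1]])
# pole attitude in hand: shaft edges in wrist crop
m=manip.cut_out(W,'pole')[0];ys,xs=np.nonzero(m['pixels'])
for r in range(0,240,30): 
    k=xs[ys==r]; print(r,k.min() if len(k) else None,k.max() if len(k) else None)
X=p;plan([.392,-.3363,.30],69.1,10,p,Ro.from_rotvec(s['eef_rot']))
E
```

```text
time: 23.78
tcp_pos: [0.463, -0.1315, 0.208]
eef_rot: [-3.021, 0.863, -0.0]
wrist_force: [0.9, -0.5, -0.8]
finger_gap: 0.015
time: 24.52
tcp_pos: [0.464, -0.1318, 0.2811]
eef_rot: [-3.019, 0.862, -0.005]
wrist_force: [-1.1, 0.4, -1.0]
finger_gap: 0.0152
[ 0.464  -0.1318  0.2811] [-3.0195  0.8623 -0.0051]
T [(array([242.5, 169.1]), 0.93)]
S [(array([278.3, 162.6]), 0.78), (array([278.4, 252. ]), 0.37)]
rest T [(array([306.1, 244.2]), 0.96)]
rest S [(array([276.2, 269.1]), 0.77)]
rest W [(array([483.9, 117.8]), 0.8)]
rest_seat T [(array([309.8, 245.8]), 0.68)]
rest_seat S [(array([280.2, 251. ]), 0.95)]
rest_seat W [(array([516.3, 126.1]), 0.95)]
pole T [(array([202.6, 212. ]), 0.78)]
pole S [(array([232.2, 137.9]), 0.88)]
pole W [(array([314.1, 300.5]), 0.81)]
0 298 329
30 299 329
60 299 328
90 299 329
120 300 328
150 292 336
180 291 337
210 291 336
[0.0, -0.02, -10.1] [0.47, 2.12, -0.19]
[0.0, -0.02, -10.1] [0.09, 2.17, -0.19]
[0.0, -0.02, -10.1] [-0.29, 2.15, -0.19]
[0.0, -0.02, -10.1] [-0.66, 2.06, -0.19]
[0.0, -0.02, -10.1] [-1.01, 1.92, -0.19]
[0.0, -0.02, -10.1] [-1.33, 1.71, -0.19]
[0.0, -0.02, -10.1] [-1.61, 1.45, -0.19]
[0.0, -0.02, -10.1] [-1.84, 1.14, -0.19]
[0.0, -0.02, -10.1] [-2.01, 0.8, -0.19]
[0.0, -0.02, -10.1] [-2.12, 0.44, -0.19]
```

Unhooked, and the eye is still at the q=0 position. Swinging back over the rest.

```bash
python3 -m jog '[{"turn":[0,0,-10.1],"translation":[0.5,2.1,-1.5],"jaw":255},{"turn":[0,0,-10.1],"translation":[0.1,2.2,-0.4],"jaw":255},{"turn":[0,0,-10.1],"translation":[-0.3,2.1,0],"jaw":255},{"turn":[0,0,-10.1],"translation":[-0.7,2.1,0],"jaw":255},{"turn":[0,0,-10.1],"translation":[-1.0,1.9,0],"jaw":255},{"turn":[0,0,-10.1],"translation":[-1.3,1.7,0],"jaw":255},{"turn":[0,0,-10.1],"translation":[-1.6,1.5,0],"jaw":255},{"turn":[0,0,-10.1],"translation":[-1.8,1.1,0],"jaw":255},{"turn":[0,0,-10.1],"translation":[-2.0,0.8,0],"jaw":255},{"turn":[0,0,-10.1],"translation":[-2.1,0.4,0],"jaw":255}]'
python3 -m jog '[{"turn":[0,0,0],"translation":[0,0,3],"jaw":255},{"turn":[0,0,0],"translation":[0,0,3],"jaw":255},{"turn":[0,0,0],"translation":[0,0,3],"jaw":255},{"turn":[0,0,0],"translation":[0,0,3],"jaw":255},{"turn":[0,0,0],"translation":[0,0,0],"jaw":255},{"turn":[0,0,0],"translation":[0,0,0],"jaw":255}]'
python3 - <<'E'
from h import *
np.set_printoptions(precision=4,suppress=True)
s=manip.state();p=np.array(s['tcp_pos']);R=Ro.from_rotvec(s['eef_rot']);print(p,R.as_matrix()[:,0])
W=manip.capture('wrist');T=manip.capture('top');S=manip.capture('scene')
m=manip.cut_out(W,'pole')[0];ys,xs=np.nonzero(m['pixels'])
for r in range(0,260,20):
    k=xs[ys==r]; print(r,k.min() if len(k) else None,k.max() if len(k) else None)
for th in('rest_seat','pole','hook'):
  o=[]
  for n,c in(('T',T),('S',S)):
    r=manip.tip_of(c,th)
    if r:o.append((c,np.array(r[0]['location'],float)))
  if len(o)>1: print(th,*tri(o))
save(W,'n.png')
print('need tool dx,dy,dz', R.inv().apply(np.array([.392,-.3363,.0399])-p)*100)
E
```

```text
time: 26.52
tcp_pos: [0.3913, -0.3358, 0.2985]
eef_rot: [-2.582, -1.789, 0.0]
wrist_force: [1.1, -0.6, -0.5]
finger_gap: 0.0152
time: 27.28
tcp_pos: [0.3921, -0.3358, 0.1795]
eef_rot: [2.587, 1.781, 0.0]
wrist_force: [-0.4, -0.3, -0.3]
finger_gap: 0.0149
[ 0.3921 -0.3358  0.1795] [ 0.3569  0.9341 -0.0005]
0 298 329
20 298 329
40 299 329
60 299 328
80 299 329
100 299 328
120 299 328
140 300 328
160 287 340
180 290 337
200 290 336
220 291 336
240 292 335
pole [ 0.7128 -0.2206 -0.304 ] [35.30372644101794, 33.44708451495289]
need tool dx,dy,dz [-0.0451 -0.0048 13.9591]
```

```bash
python3 -m jog '[{"turn":[0,0,0],"translation":[-0.05,0,4],"jaw":255},{"turn":[0,0,0],"translation":[0,0,4],"jaw":255},{"turn":[0,0,0],"translation":[0,0,3],"jaw":255},{"turn":[0,0,0],"translation":[0,0,1.5],"jaw":255},{"turn":[0,0,0],"translation":[0,0,0.7],"jaw":255},{"turn":[0,0,0],"translation":[0,0,0],"jaw":255}]'
python3 -m jog '[{"turn":[0,0,0],"translation":[0,0,0.4],"jaw":255},{"turn":[0,0,0],"translation":[0,0,0.2],"jaw":255},{"turn":[0,0,0],"translation":[0,0,0.1],"jaw":255},{"turn":[0,0,0],"translation":[0,0,0],"jaw":255}]'
```

```text
time: 28.52
tcp_pos: [0.3918, -0.336, 0.0469]
eef_rot: [2.587, 1.781, 0.0]
wrist_force: [-0.9, -0.3, -1.0]
finger_gap: 0.0152
time: 29.02
tcp_pos: [0.392, -0.3359, 0.0398]
eef_rot: [2.587, 1.781, 0.001]
wrist_force: [1.5, 0.3, 0.9]
finger_gap: 0.0152
```

```bash
python3 -m jog '[{"turn":[0,0,0],"translation":[0,0,0.05],"jaw":255},{"turn":[0,0,0],"translation":[0,0,0],"jaw":170},{"turn":[0,0,0],"translation":[0,0,0],"jaw":100},{"turn":[0,0,0],"translation":[0,0,0],"jaw":0},{"turn":[0,0,0],"translation":[0,0,0],"jaw":0},{"turn":[0,0,0],"translation":[0,0,0],"jaw":0},{"turn":[0,0,0],"translation":[0,0,-2],"jaw":0},{"turn":[0,0,0],"translation":[0,0,-4],"jaw":0},{"turn":[0,0,0],"translation":[0,0,-5],"jaw":0},{"turn":[0,0,0],"translation":[0,0,-5],"jaw":0}]'
python3 -m jog '[{"turn":[0,0,0],"translation":[1,0.75,-4],"jaw":0},{"turn":[0,0,0],"translation":[0,0,-0.7],"jaw":0},{"turn":[0,0,0],"translation":[0,0,0],"jaw":0}]'
python3 - <<'E'
from h import *
np.set_printoptions(precision=4,suppress=True)
s=manip.state();print(s['tcp_pos'],s['finger_gap'])
W=manip.capture('wrist');T=manip.capture('top');S=manip.capture('scene');save(W,'o.png')
for th in('pole','hook','rest_seat','jar','tin','eye'):
  for n,c in(('W',W),('T',T),('S',S)):
    for r in manip.tip_of(c,th)[:1]: print(th,n,np.array(r['location']),round(r['score'],2))
print('pred pole',proj(W,[.3905,-.337,.075]),proj(T,[.3905,-.337,.075]),'tail',proj(W,[.338,-.4755,.075]),'hookend',proj(W,[.4342,-.2216,.075]))
m=manip.cut_out(W,'pole')[0];print(m['bbox'],m['score']);ys,xs=np.nonzero(m['pixels'])
for r in range(40,330,20):
    k=xs[ys==r]; print(r,k.min() if len(k) else None,k.max() if len(k) else None)
E
```

```text
time: 30.28
tcp_pos: [0.3912, -0.3355, 0.2004]
eef_rot: [-2.587, -1.781, 0.0]
wrist_force: [1.4, -0.3, 0.0]
finger_gap: 0.0851
time: 30.65
tcp_pos: [0.4018, -0.3287, 0.2457]
eef_rot: [-2.587, -1.782, -0.0]
wrist_force: [0.4, 0.5, -0.9]
finger_gap: 0.0857
[ 0.4018 -0.3287  0.2457] 0.08568435971494591
pole W [304.6 188.5] 0.72
pole S [275.4 247.9] 0.65
hook W [305.   55.4] 0.69
hook T [265.4 167. ] 0.49
hook S [256.9 228.3] 0.62
rest_seat W [305.3 187.1] 0.75
rest_seat T [227.3 120.6] 0.18
rest_seat S [277.7 250. ] 0.96
jar W [453.6 246. ] 0.97
jar T [364.2 194.9] 0.62
jar S [352.  264.9] 0.74
tin W [420.1 288.1] 0.66
tin T [377.8 218. ] 0.89
tin S [351.2 263.1] 0.7
eye T [243.1 166.1] 0.94
eye S [282.5 162.3] 0.72
pred pole [305.5973 189.1408] [306.3994 245.153 ] tail [306.7743 317.3394] hookend [304.4628  53.2854]
[298.1, 49.9, 19.0, 277.5] 0.85
40 None None
60 301 312
80 301 312
100 301 312
120 302 312
140 298 315
160 298 315
180 299 314
200 299 314
220 299 314
240 299 315
260 303 311
280 303 311
300 303 311
320 300 314
```

Run:
```python
from fit import *
v=[.5993,-.2198,-.5576]
T=manip.capture('top');S=manip.capture('scene')
fl=lambda q,u,y,w:cab(v,(u*np.sin(q)+w*np.cos(q),y,.12+u*np.cos(q)-w*np.sin(q)))
for n,c in(('T',T),('S',S)):
    print(n,[(np.array(r['location']),round(r['score'],2)) for r in manip.tip_of(c,'eye')[:2]])
    g=cv2.cvtColor(c['pixels'],cv2.COLOR_RGB2GRAY)
    # along-lip profile across the lip (cabinet x) at three y, at z .245
    for y in(-.04,0,.04):
        print([int(cv2.getRectSubPix(g,(1,1),tuple(map(float,proj(c,cab(v,(x,y,.245))))))[0,0]) for x in np.arange(-.012,.064,.004)])
```

```text
T [(array([242.2, 170.4]), 0.8)]
[160, 181, 173, 205, 229, 229, 231, 232, 232, 230, 229, 230, 230, 230, 230, 231, 231, 206, 176]
[167, 183, 206, 215, 229, 229, 230, 230, 230, 227, 228, 229, 230, 229, 229, 230, 227, 197, 181]
[179, 176, 177, 216, 227, 227, 228, 228, 227, 225, 228, 228, 228, 227, 228, 228, 223, 157, 125]
S [(array([275.7, 163.1]), 0.82)]
[95, 72, 66, 76, 163, 232, 241, 241, 240, 239, 239, 240, 240, 241, 241, 240, 226, 179, 158]
[137, 130, 130, 117, 131, 205, 238, 240, 239, 238, 238, 240, 240, 240, 240, 239, 222, 169, 162]
[159, 201, 223, 234, 238, 239, 239, 239, 238, 238, 240, 239, 238, 238, 239, 238, 212, 165, 161]
```

```bash
python3 -c "
from rig import manip
print(manip.job_done(), manip.state()['time'])"
```

```text
the job is handed in; nothing more can be done
the job is handed in; nothing more can be done
```

The flap is shut and bedded in, the pole is back in both forks of its rest, and the job was handed in at about 31 s of the 64 s allowed. I hooked the eye and pulled the flap home. I then held about 15–16 N for 1.5 s, and 16 N for a further 1.3 s. After that I unhooked, laid the pole back and let go.

**Last checks**
- **Flap:** after unhooking, the lip lies where it should when shut, spanning cabinet x of about 0 to 52 mm in both the top and scene cameras. There was one odd eye reading from the scene camera, about 5 pixels off, with the arm nearby. The repeat agreed with shut.
- **Pole:** its outline in the wrist camera matches its original place to within about 2 px. This was checked by numbers only, as I had no pictures left to view.
- **Jar and tin:** I never went near them. The wrist-camera jar reading is within about 1 px of its first one. The tin matches in the top camera, but its scene reading is well off and looks like a mix-up with the jar.

**What went wrong or is uncertain**
- The first grasp closed on nothing. The real fingertips sit about 30 mm further back than the description says, so I regripped lower.
- Before the snap, the pull briefly reached about 16 N along the cabinet plus 6–8 N vertical, roughly 18 N in all. I eased it off, and no reading came near the 25 N limit.
- I did not see the snap itself. I inferred it from a 4 mm jump with a drop in force, then a hard stop that did not move at 16 N.

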